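# Seat a stirrer chuck on its taper arbor and hang it in the rack

## Robot

A 6-joint arm with a two-finger parallel gripper is mounted at the origin on a cart in front of the work surface, level with it; the furniture and walls round the work are solid. World frame = base frame: x ahead of the robot, y to its left, z up, the work surface at z = 0. Lengths are in m, angles in rad, forces in N, time in s.
With the tool pointing down it reaches from about 0.275 to 0.825 m from the base axis. Payload 4.9 kg.
Tool frame: the origin (TCP) lies midway between the tips of the shut fingers; the grasp point (between the pads) lies 19 mm behind it (grip_point_offset is the distance from the TCP to the grasp point, in m); z points along the fingers, y is the line along which they close (so a half turn about z gives the same grasp; the last joint's range is limited). The gripper opens to 85 mm and grips with 20 to 120 N. Pads are 22 mm wide; open, the fingers measure 114 mm over their backs; the gripper's body (76 mm by 85 mm) begins 54 mm behind the grasp point. The pads swing forward as they close: fully open they stand 13 mm farther back than shut.
Start: joints at [1.03, 0.326, -0.193, 1.052, 0, 1.437], TCP at [0.218, 0.505, 0.231] pointing down, gripper open.
Joint ranges: [-2.65, 2.65], [-0.97, 1.79], [-1.3, 1.35], [-1.93, 2.1], [-1.47, 1.37], [-3.14, 3.14]. Speed limits (rad/s): [2.57, 2.57, 3.14, 3.14, 3.14, 3.14].

## Interface

Orientations are given as a rotation vector (axis times angle).
In Python, from cell import * gives the robot as it stands. Calls block until the motion is done:
- movep(position, orientation): joint-space move of the TCP to a pose.
- move_l(position, velocity=0.15, rot=None, until_force=None): straight line of the TCP; rot=None keeps the orientation; velocity is the mean speed in m/s. With until_force (N) it stops when the force on the tool has changed by that much, and returns True; else False.
- set_joints(angles): joint-space move.
- let_go() and grab(newtons=None): open the fingers fully, or close them until they stop; newtons is the grip in N (None keeps the last).
- sleep(seconds).
- ik(position, orientation): joint angles nearest the present ones, or None.
- get_state(): the state.
- grab_frame(name): name is "side" or "top"; returns a dict with "img" (420x560x3 uint8, red, green, blue), "fx", "fy", "cx", "cy" (pixels), "k1" (the pictures are not rectified: a ray, as slopes to the right and down, at radius r is drawn at 1 + k1 r^2 times it, then the intrinsics apply), "cam_to_world" (4x4, takes a point from camera to world coordinates). Camera axes: x right, y down, z forward; pixel columns grow to the right and rows downward; lengths in m; the calibration is good to about 2 mm. A picture is of the moment at which its call begins. There is no depth.
A pose or a line that the arm cannot do raises MotionError and nothing moves.
- sign_off(): hands the job in; it is judged then, once.
Trained networks look in the newest picture that a camera, given by its name, has taken for a name from the list of things; names that differ only in an ending like _2 or _b are one class to them, and where a whole thing is asked for, a point or a joint stands for the part that bears it (a point fixed in the world has none). Each returns a list of dicts, best first, with "score" (0 to 1); they miss things now and then, are a little off and sometimes report something else, mostly with a low value. They report only what shows in the picture. A call takes as long as a camera call. They do not tell look-alikes from the thing itself.
- spot_in(camera, name): "centre" ([column, row] in pixels, amid what is visible of it).
- silhouettes(camera, name): "mask" (420x560 bool, what is visible of it) and "centre" ([column, row] in pixels, amid what is visible of it).
- tip_of(camera, name): "centre" ([column, row] in pixels: a listed point, or the origin of a listed thing).
The state is a dict: "clock": time; "q": joint angles; "joint_velocities": joint speeds; "tau": joint torques, N m; "position": TCP position; "eef_rot": TCP orientation; "contact_force": force on the tool from outside, world axes, zero at the start; "wrist_torque": the same for the moment, N m; "finger_gap": opening from 0.0 (shut) to 1.0 (fully open); "grasp_force": force on a finger pad.
Only numpy, scipy, OpenCV 4.12 (cv2) and the standard library are available. Lean on these libraries where they do the work, as an engineer would, in place of code of your own. Each camera call takes 0.05 s, during which the arm holds its last target. There are 200 camera calls.

## Task

Make up the stirrer's drill chuck. Take the steel taper arbor by its shank out of the wooden storage block, stand it taper down in the socket on top of the chuck in the low setting block and let go of it; then, with the gripper closed, tap on the arbor's top end until the taper grips: firm taps of about 20 N, never so hard that the chuck bears on its block with more than 50 N. Lift it by the arbor's shank alone, without touching the chuck, so that the chuck hangs from the taper by friction, and hang it by the arbor's collar in the empty fork of the rack with the chuck still on and hanging free. Leave the other things on the bench where they are.

Things in the scene. Friction and masses are not known exactly. Their poses are not given: they have to be found in the camera images.
- arbor: turned steel arbor, 108 mm long, 160 g, axis z up. Origin at its lower tip. From the tip up: taper 0-28 mm (13.3 mm diameter at the tip, 1:7, to 17.3 mm), neck 28-52 mm (18 mm diameter at most), collar 52-58 mm (36 mm diameter), straight shank 58-108 mm (18 mm diameter, the place to grip). At the start it stands in one of the two holes of the storage block, resting on its collar
- arbor_end: the arbor's flat top end, the face to tap: the last 4.5 mm of the shank, 18 mm diameter (flat 15 mm). Origin 103.5 mm above the arbor's tip, so the face is 4.5 mm above this origin. Part of the arbor
- collar (a point): point on the arbor's axis in the underside of its collar, 52 mm above the tip
- chuck: dark steel keyless drill chuck, 42 mm diameter, 58 mm high, 400 to 630 g, loose, standing nose down. Origin in the centre of its nose end, z up. In its top is the tapered socket for the arbor: 17 mm diameter at the mouth, 1:7, 34 mm deep
- socket_mouth (a point): centre of the socket's mouth in the chuck's top face, 58 mm above the chuck's origin. The dropped-in arbor rests with its tip about 26.5 mm below it. Taps drive it only tenths of a mm deeper each, and it then holds about as hard as it was struck: three or more blows of 17 to 35 N hold the chuck, its own weight or a light push does not. Seated, 25 mm of neck stay clear between chuck and collar
- setting_block: fixed wooden block 94x94x24 mm, origin under its centre. The chuck's nose stands in its recess (36 mm diameter, 10 mm deep, floor 14 mm above the bench), with about 1.5 mm play
- arbor_block: fixed wooden storage block 64 (x) x 120 (y) x 56 mm, origin under its centre, two upright through holes of 22 mm at y = -28 and +28 mm; the arbor is in one, the other is empty. (The monitor stands on the right behind the lid, 0.5 m and more ahead of the robot: coming from the start pose, pass in front of it, near the bench's front edge)
- fork_rack: fixed rack: base plate 110x190x10 mm, aluminium back plate up to 130 mm at its far (+x) side, two forks 110 mm apart at y = -55 and +55 mm that open to the rack's -x. Origin under the middle between the fork seats; x is the direction in which a tool is slid into a fork. The fork at y = -55 mm holds a bare arbor, fixed; the fork at y = +55 mm is empty
- fork_seat (a point): seat of the empty fork: centre of the slot, in the upper face of its two prongs, 130 mm above the bench. Slot 24 mm wide, closed 12.5 mm behind the seat; prongs 6 mm thick, reaching 50 mm in front of it, flared at the mouth; two lips 4 mm high stand on the prongs 24 mm in front of the seat, so pass the collar over them and lower it behind them
- beaker: clear beaker, 55 mm diameter, 70 mm high, a bystander; origin under its centre
- jar: sample jar with a white lid, 63 mm diameter, 75 mm high, a bystander; origin under its centre
- tub: flat clear sample tub with white lid, 67x85x31 mm, a bystander; origin under its centre
- lid_spare: pale plastic tub lid, 90x110x7 mm, lying on the bench, a bystander; origin under its centre
Things that resemble listed ones, but are neither listed nor needed, are in the scene too. Leave any orange or red look-alike of the chuck alone.

How it is judged:
By the outcome, as a careful person would: the job done as asked, in the order asked, and still so for the second after the job is handed in, with the robot touching nothing.
It also fails if it takes over 59 s, if anything falls off the work surface, if the arm or the gripper's body presses on something with over 40 N, if the wrist force passes 120 N, or if a joint passes its speed limit or range.

## Working session

There is one attempt and no reset: what is moved stays moved. The work goes in short steps, each a Python script; the robot and the scene stay as the last script left them, time stands still between calls to the robot, and variables do not carry over. Pictures are saved under pics/ and viewed, at most 10 in all, crops included, and the job is handed in when it is done.

```bash
ls; mkdir -p pics; cat > h.py <<'E'
from cell import *
import numpy as np, cv2
def cam(n):
    f=grab_frame(n); return f
def save(f,p): cv2.imwrite(p,f["img"][:,:,::-1])
def ray(f,px):
    d=np.array([(px[0]-f["cx"])/f["fx"],(px[1]-f["cy"])/f["fy"]]); u=d.copy()
    for _ in range(20): u=d/(1+f["k1"]*(u@u))
    M=np.array(f["cam_to_world"]); v=M[:3,:3]@np.array([u[0],u[1],1.]); return M[:3,3],v/np.linalg.norm(v)
def atz(f,px,z):
    o,v=ray(f,px); return o+v*(z-o[2])/v[2]
def proj(f,P):
    M=np.array(f["cam_to_world"]); c=M[:3,:3].T@(np.array(P)-M[:3,3]); u=c[:2]/c[2]; u=u*(1+f["k1"]*(u@u))
    return np.array([u[0]*f["fx"]+f["cx"],u[1]*f["fy"]+f["cy"]])
def tri(f1,p1,f2,p2):
    A=np.zeros((3,3));b=np.zeros(3);L=[ray(f1,p1),ray(f2,p2)]
    for o,v in L:
        Q=np.eye(3)-np.outer(v,v);A+=Q;b+=Q@o
    P=np.linalg.solve(A,b); return P,max(np.linalg.norm((np.eye(3)-np.outer(v,v))@(P-o)) for o,v in L)
E
python3 - <<'E'
from h import *
F={n:cam(n) for n in("side","top")}
for n in F:
    save(F[n],f"pics/{n}0.png"); print(n,np.round(F[n]["cam_to_world"],3).tolist(),F[n]["fx"],F[n]["k1"])
Z={"arbor":0,"arbor_end":.1035,"collar":.056,"chuck":.014,"socket_mouth":.072,"setting_block":0,"arbor_block":0,"fork_rack":0,"fork_seat":.13,"beaker":0,"jar":0,"tub":0,"lid_spare":0}
for k,z in Z.items():
    for n in F:
        for r in tip_of(n,k)[:4]: print(k,n,round(r["score"],2),np.round(r["centre"]),np.round(atz(F[n],r["centre"],z),3))
s=get_state();print(s["clock"],s["eef_rot"],s["position"],s["contact_force"])
E
```

```text
pics
side [[0.997, -0.061, 0.044, 0.483], [-0.074, -0.645, 0.761, -0.553], [-0.018, -0.762, -0.647, 0.692], [0.0, 0.0, 0.0, 1.0]] 426.0744364314855 -0.04691807322052156
top [[0.015, -0.987, 0.16, 0.364], [-1.0, -0.011, 0.023, 0.121], [-0.021, -0.16, -0.987, 1.128], [0.0, 0.0, 0.0, 1.0]] 448.7919138579172 -0.0806713443342389
arbor side 0.63 [236. 282.] [0.431 0.029 0.   ]
arbor top 0.57 [336. 199.] [0.566 0.012 0.   ]
arbor top 0.47 [332. 250.] [0.438 0.023 0.   ]
arbor_end side 0.53 [230. 251.] [0.427 0.017 0.104]
arbor_end side 0.16 [232. 201.] [0.43  0.169 0.104]
arbor_end top 0.52 [334. 250.] [0.431 0.027 0.103]
arbor_end top 0.34 [342. 199.] [0.548 0.009 0.103]
collar top 0.49 [332. 251.] [0.431 0.029 0.056]
chuck side 0.87 [232. 176.] [0.42  0.388 0.014]
chuck side 0.66 [257. 241.] [0.479 0.13  0.014]
chuck side 0.64 [260. 170.] [0.496 0.404 0.014]
chuck side 0.6 [230. 196.] [0.417 0.3   0.014]
chuck top 0.85 [225. 253.] [0.425 0.29  0.014]
chuck top 0.71 [172. 225.] [0.493 0.428 0.014]
chuck top 0.61 [269. 264.] [0.401 0.179 0.014]
chuck top 0.55 [283. 229.] [0.487 0.147 0.014]
[... 677 characters left out ...]
[320. 219.] [0.634 0.207 0.   ]
fork_rack top 0.75 [264. 176.] [0.625 0.197 0.   ]
fork_rack top 0.51 [184. 191.] [0.583 0.403 0.   ]
fork_seat side 0.56 [322. 169.] [0.635 0.232 0.13 ]
fork_seat top 0.56 [238. 161.] [0.629 0.25  0.13 ]
beaker side 0.61 [288. 174.] [0.574 0.399 0.   ]
beaker top 0.86 [184. 190.] [0.587 0.405 0.   ]
jar side 0.68 [328. 177.] [0.683 0.374 0.   ]
jar top 0.91 [193. 153.] [0.685 0.386 0.   ]
tub side 0.87 [303. 286.] [0.567 0.004 0.   ]
lid_spare side 0.88 [218. 367.] [ 0.397 -0.162  0.   ]
lid_spare top 0.85 [403. 266.] [ 0.398 -0.154  0.   ]
1.4 [6.34648419e-01 3.07681397e+00 8.21150362e-05] [0.21763829 0.50515122 0.23130406] [0.14817548 0.27735472 0.64403487]
```

View pics/side0.png

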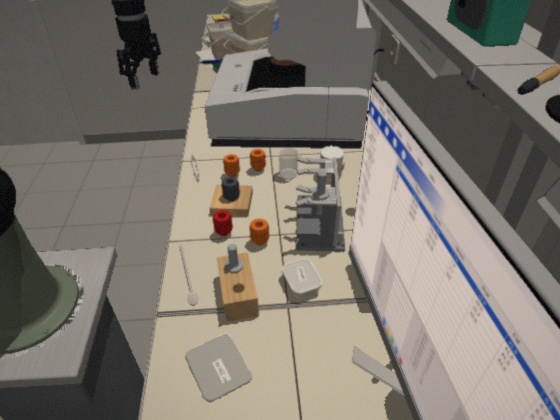

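View pics/top0.png

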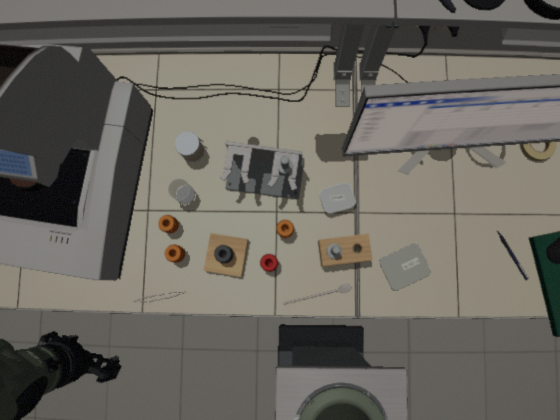

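The two views agree. The dark chuck stands in the setting block (top 223,254; side 230,178), and the arbor is in the block's left hole (top 334,250; side 232,250). The empty fork is the left one (top 238,161). The red and orange chucks are decoys. Next I refine the positions and the rack's yaw.

```bash
python3 - <<'E'
from h import *
Z={"arbor_end":.1075,"socket_mouth":.072,"fork_seat":.13,"fork_rack":0,"setting_block":0,"arbor_block":0}
G={"arbor_end":{"side":(230,248),"top":(334,250)},"socket_mouth":{"side":(230,178),"top":(223,254)},"fork_seat":{"side":(322,169),"top":(238,161)},"fork_rack":{"side":(320,219),"top":(264,176)},"setting_block":{"side":(236,204),"top":(229,257)},"arbor_block":{"side":(240,296),"top":(341,248)}}
acc={}
for i in range(2):
    F={n:cam(n) for n in("side","top")}
    for k in Z:
        for n in F:
            L=[r for r in tip_of(n,k) if np.hypot(*(np.array(r["centre"])-G[k][n]))<12]
            if L: acc.setdefault((k,n),[]).append(L[0]["centre"])
for (k,n),v in acc.items(): print(k,n,np.round(v,1).tolist(),np.round(atz(F[n],np.mean(v,0),Z[k]),4))
for k in Z:
    if (k,"side") in acc and (k,"top") in acc: print(k,np.round(tri(F["side"],np.mean(acc[k,"side"],0),F["top"],np.mean(acc[k,"top"],0))[0],4))
for k in ("fork_rack","setting_block","arbor_block"):
    for r in silhouettes("top",k)[:1]:
        m=r["mask"]; print(k,r["score"],m.sum(),cv2.minAreaRect(np.argwhere(m)[:,::-1].astype(np.float32)))
t=F["top"]["img"]; s=F["side"]["img"]
def crop(im,c,r,w,h,k): return cv2.resize(im[r:r+h,c:c+w],None,fx=k,fy=k,interpolation=cv2.INTER_CUBIC)
a=np.vstack([np.hstack([crop(t,205,130,110,80,3.6),crop(s,275,140,110,80,3.6)]),np.hstack([crop(t,195,225,55,60,7.2)[:290],crop(s,205,160,55,60,7.2)[:290]])])
cv2.imwrite("pics/c1.png",a[:,:,::-1]); print(a.shape, get_state()["clock"])
E
```

```text
arbor_end side [[231.6, 249.8], [231.0, 250.8]] [0.4294 0.0163 0.1075]
arbor_end top [[332.2, 253.1], [335.6, 249.5]] [0.4272 0.0282 0.1075]
socket_mouth side [[226.2, 178.0], [228.4, 180.0]] [0.4148 0.2937 0.072 ]
socket_mouth top [[224.1, 252.0], [220.1, 247.1]] [0.4298 0.2881 0.072 ]
fork_seat side [[321.2, 168.8], [319.9, 166.3]] [0.6333 0.2376 0.13  ]
fork_seat top [[238.1, 160.6], [236.7, 156.5]] [0.6356 0.2512 0.13  ]
fork_rack side [[317.4, 218.6], [319.1, 221.2]] [0.6289 0.2036 0.    ]
fork_rack top [[265.5, 173.4], [264.2, 177.0]] [0.6271 0.1957 0.    ]
setting_block side [[234.0, 202.8], [232.5, 201.4]] [0.4235 0.291  0.    ]
setting_block top [[227.3, 256.2], [227.9, 258.2]] [0.4153 0.2849 0.    ]
arbor_block side [[237.8, 296.0], [236.6, 294.7]] [ 0.4321 -0.0069  0.    ]
arbor_block top [[344.1, 251.2]] [ 0.4344 -0.0071  0.    ]
arbor_end [0.4281 0.0272 0.0962]
socket_mouth [0.4225 0.2859 0.079 ]
fork_seat [0.6372 0.2525 0.1197]
fork_rack [0.6264 0.1952 0.0075]
setting_block [0.4195 0.2848 0.0044]
arbor_block [ 0.4332 -0.0072  0.0006]
fork_rack 0.57 3738 ((262.3221435546875, 170.32550048828125), (80.3819351196289, 48.690792083740234), 8.42696762084961)
setting_block 0.8 1249 ((225.57254028320312, 254.67161560058594), (40.60355758666992, 38.11520767211914), 9.090277671813965)
arbor_block 0.77 1175 ((344.6482849121094, 249.4022216796875), (27.24454116821289, 51.470733642578125), 83.1572265625)
(578, 792, 3) 2.95
```

View pics/c1.png

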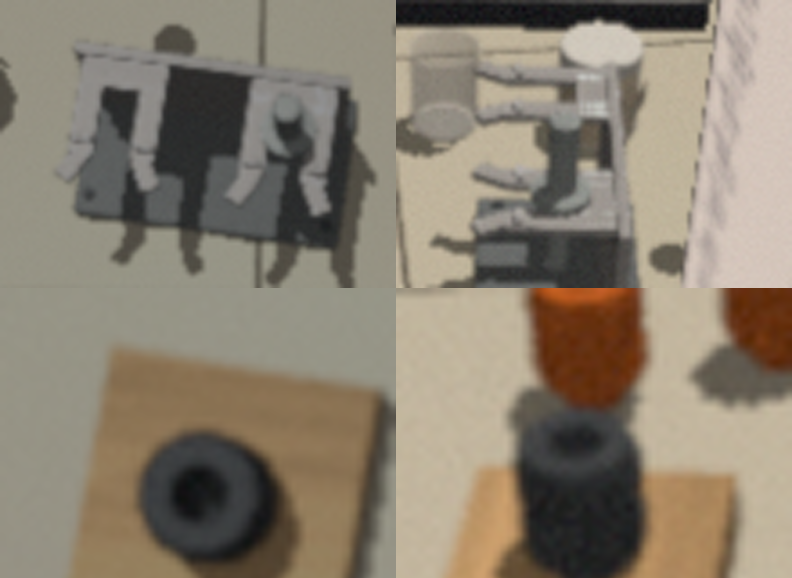

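The bottom crops put the socket mouth at about top (222.3,252.6) and side (229.7,180.3). The fork slot seat is at about top (237,160) and side (320,165), and the rack's yaw is about -6°. Next: check reach and pick up the arbor.

```bash
cat >> h.py <<'E'
from scipy.spatial.transform import Rotation as R
def ori(deg): return (R.from_euler('z',deg,degrees=True)*R.from_matrix(np.diag([-1.,1,-1]))).as_rotvec()
def st(m=""):
    s=get_state(); print(m,"t",round(s["clock"],2),"p",np.round(s["position"],4),"F",np.round(s["contact_force"],1),"gap",round(s["finger_gap"],3),"gf",round(float(np.max(s["grasp_force"])),1)); return s
Y=-6.3
E
python3 - <<'E'
from h import *
F={n:cam(n) for n in("side","top")}
print("sock",atz(F["top"],(222.3,252.6),.072),atz(F["side"],(229.7,180.3),.072))
print("seat",atz(F["top"],(237,160.2),.13),atz(F["side"],(320.2,165.2),.13))
for p in [(.429,.024,.2),(.429,.024,.071),(.422,.288,.2),(.575,.25,.2),(.635,.25,.142)]: print(np.round(ik(p,ori(Y)),2))
o=ori(Y)
movep((.429,.024,.18),o); move_l((.429,.024,.075),.12); st("down")
grab(20); st("closed")
a=F["top"]["img"][225:275,310:380]; b=F["side"]["img"][220:320,200:270]
E
```

```text
sock [0.42266039 0.28733514 0.072     ] [0.42077211 0.28775227 0.072     ]
seat [0.63164014 0.2519935  0.13      ] [0.63396432 0.24698401 0.13      ]
[-0.12  0.13 -0.53  0.91  0.   -0.01]
[-0.12  0.3  -0.71  0.56  0.   -0.01]
[ 0.45  0.28 -0.34  0.95  0.    0.56]
[ 0.29  0.49 -0.02  1.06  0.    0.4 ]
[0.27 0.63 0.07 1.01 0.   0.38]
down t 5.98 p [0.4295 0.0241 0.0755] F [0.6 0.2 0.7] gap 0.997 gf 0.0
closed t 6.61 p [0.4291 0.0238 0.0752] F [-1.4 -0.8  3.3] gap 0.208 gf 20.9
```

```bash
python3 - <<'E'
from h import *
grab(50); st()
move_l((.429,.024,.185),.15); st("lifted")
movep((.4217,.2875,.185),ori(Y)); s=st("hover")
F={n:cam(n) for n in("side","top")}
tz=s["position"][2]-.0712
print("pred tip",[ (n,proj(F[n],(*s["position"][:2],tz)).round(1)) for n in F])
for k in ("arbor","collar","arbor_end","socket_mouth"):
    for n in F:
        for r in tip_of(n,k)[:5]:
            if r["score"]>.3 and np.hypot(*(np.array(r["centre"])-proj(F[n],(.4217,.2875,.1))))<50: print(k,n,round(r["score"],2),np.round(r["centre"],1))
def crop(im,c,r,w,h,k): return cv2.resize(im[r:r+h,c:c+w],None,fx=k,fy=k,interpolation=cv2.INTER_CUBIC)
a=np.hstack([crop(F["side"]["img"],195,90,66,100,6),crop(F["top"]["img"],185,205,66,100,6)])
cv2.imwrite("pics/c2.png",a[:,:,::-1])
E
```

```text
t 6.83 p [0.4291 0.0238 0.0753] F [-1.3 -1.2  5.9] gap 0.197 gf 48.6
lifted t 7.71 p [0.4283 0.0241 0.1841] F [-0.4 -0.9 -1.6] gap 0.198 gf 48.7
hover t 8.73 p [0.4216 0.2866 0.1845] F [-0.2 -0.1 -0.5] gap 0.197 gf 48.8
pred tip [('side', array([228.5, 166.6])), ('top', array([219.8, 252. ]))]
arbor side 0.57 [228.6 168.8]
collar side 0.64 [228.8 145.5]
socket_mouth side 0.79 [221.4 216.4]
socket_mouth side 0.66 [258.4 150.8]
socket_mouth side 0.65 [229.7 157.9]
socket_mouth side 0.57 [230.  179.8]
socket_mouth top 0.62 [221.  251.9]
socket_mouth top 0.48 [269.4 261.3]
```

View pics/c2.png

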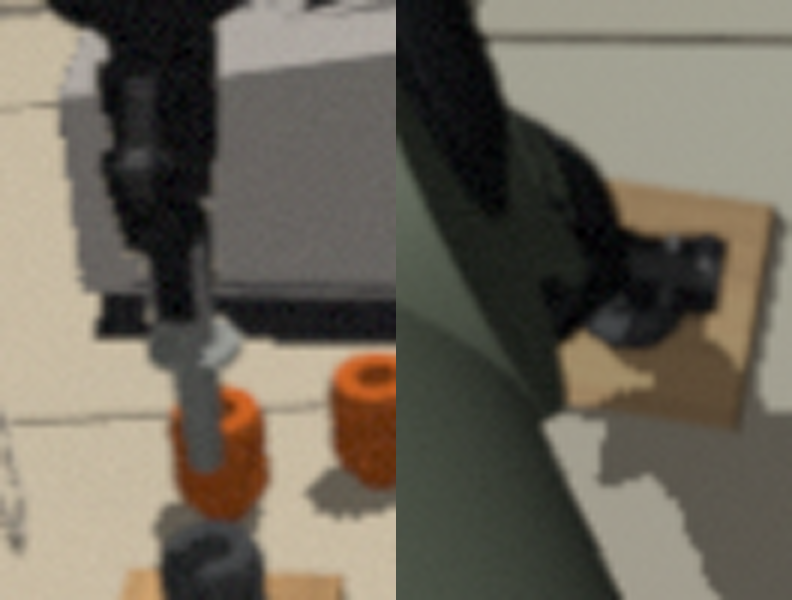

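The side crop shows the arbor's tip at about (228.7,167) against a predicted (228.5,166.6), so it is straight in the grip. The socket mouth is at about (230,180). Next is a guarded lowering into the socket.

```bash
python3 - <<'E'
from h import *
F=cam("side"); print("vertical px",proj(F,(.4216,.2866,.165))-proj(F,(.4216,.2866,.113)))
x,y=.4214,.2882
move_l((x,y,.155),.1); st()
h=move_l((x,y,.112),.03,until_force=4); s=st("low %s"%h)
E
```

```text
vertical px [ -2.01816389 -18.62281389]
 t 9.73 p [0.4211 0.2881 0.1549] F [ 0.   0.  -0.3] gap 0.195 gf 48.8
low True t 10.89 p [0.4195 0.2876 0.1155] F [-1.8  0.7  1.6] gap 0.201 gf 49.0
```

Seated: the tip is at about 44 mm, against 45.5 mm expected. Next: release, close the gripper above it and check.

```bash
python3 - <<'E'
from h import *
let_go(); s=st("open"); p=s["position"]
move_l((p[0],p[1],.185),.15); grab(20); s=st("up")
F={n:cam(n) for n in("side","top")}
for n in F: print(n,"pred end",proj(F[n],(.4205,.2878,.149)).round(1),"pred collar",proj(F[n],(.4205,.2878,.0975)).round(1))
for k in ("arbor_end","collar","socket_mouth"):
    for n in F:
        for r in tip_of(n,k)[:5]:
            if r["score"]>.3 and np.hypot(*(np.array(r["centre"])-proj(F[n],(.4217,.2875,.1))))<40: print(k,n,round(r["score"],2),np.round(r["centre"],1))
def crop(im,c,r,w,h,k): return cv2.resize(im[r:r+h,c:c+w],None,fx=k,fy=k,interpolation=cv2.INTER_CUBIC)
a=np.hstack([crop(F["side"]["img"],195,110,66,100,6),crop(F["top"]["img"],185,205,66,100,6)])
cv2.imwrite("pics/c3.png",a[:,:,::-1])
E
```

```text
open t 11.57 p [0.4193 0.2873 0.1154] F [-0.8 -0.7  0.1] gap 0.997 gf 0.0
up t 12.95 p [0.4193 0.2873 0.185 ] F [ 0.2 -0.4 -0.2] gap 0.003 gf 0.0
side pred end [226.7 153.7] pred collar [228.7 171.8]
top pred end [216.6 251.6] pred collar [220.4 252.9]
arbor_end side 0.48 [224.4 155.9]
arbor_end side 0.31 [227.7 171.1]
collar side 0.73 [230.6 170.3]
collar top 0.53 [217.7 254.1]
socket_mouth side 0.88 [257.1 151.8]
socket_mouth side 0.58 [230.4 179.9]
socket_mouth side 0.5 [230.2 156.2]
socket_mouth top 0.47 [223.1 252.8]
```

View pics/c3.png

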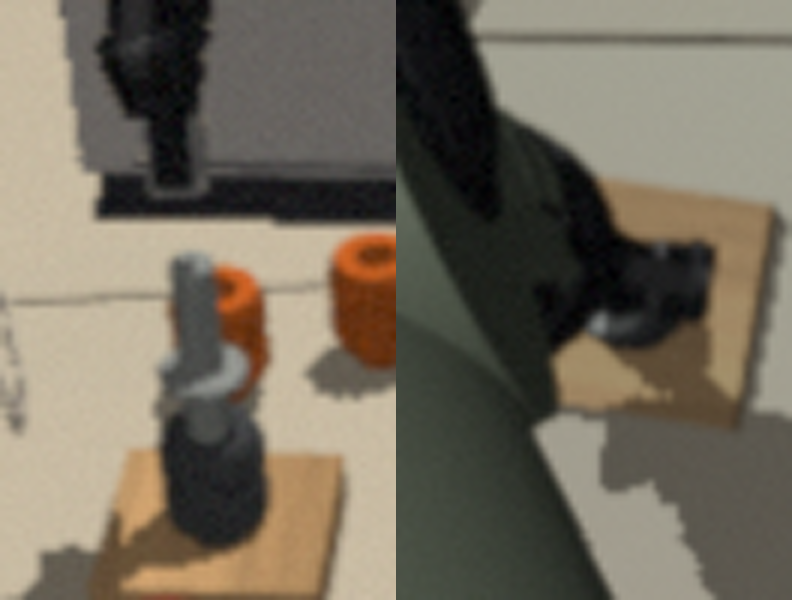

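The arbor stands upright in the chuck, with its top face at side (226.6,153.3), which matches x≈0.4205. Next, the taps.

```bash
python3 - <<'E'
from h import *
x,y=.4203,.2877
move_l((x,y,.165),.1); st()
for f,v in ((15,.02),(18,.02)):
    h=move_l((x,y,.146),v,until_force=f); s=st("hit %s"%h)
    move_l((x,y,.158),.08); st("back")
E
```

```text
t 13.7 p [0.4198 0.2874 0.1646] F [ 0.5 -0.2  0.2] gap 0.004 gf 0.0
hit True t 14.44 p [0.4212 0.2881 0.1504] F [-1.9 -0.9  5.3] gap -0.004 gf 2.4
back t 14.69 p [0.4206 0.2879 0.1582] F [-0.9  0.3  0.4] gap 0.006 gf 0.0
hit True t 15.17 p [0.4211 0.2881 0.1499] F [-0.8 -0.4  5.3] gap 0.002 gf 2.8
back t 15.43 p [0.4206 0.2878 0.1581] F [ 0.1  0.3 -0.3] gap 0.002 gf 0.0
```

```bash
python3 - <<'E'
from h import *
x,y=.4203,.2877
for f,v in ((21,.02),(22,.02),(22,.02),(22,.02)):
    h=move_l((x,y,.144),v,until_force=f); s=st("hit %s"%h)
    move_l((x,y,.156),.08)
move_l((x,y,.18),.15); let_go()
# regrasp: collar top ~ .1025, TCP .118
move_l((x,y,.118),.12); st("around"); grab(60); st("gripped")
E
```

```text
hit True t 15.94 p [0.4213 0.2882 0.1495] F [-1.1 -0.5  5.5] gap -0.001 gf 2.9
hit True t 16.65 p [0.4215 0.2883 0.1491] F [-1.3 -0.7  5.7] gap 0.004 gf 2.9
hit True t 17.37 p [0.4216 0.2883 0.1487] F [-0.8 -0.4  6.2] gap 0.001 gf 2.9
hit True t 18.07 p [0.4213 0.2882 0.1487] F [-0.7  0.   6.8] gap -0.001 gf 3.3
around t 20.08 p [0.4206 0.2878 0.1184] F [-0.1  0.2 -0.4] gap 1.0 gf 0.0
gripped t 20.73 p [0.4205 0.2877 0.1184] F [-0.9 -1.2  5.2] gap 0.188 gf 58.6
```

```bash
python3 - <<'E'
from h import *
move_l((.4205,.2877,.15),.05); st("lift")
move_l((.4205,.2877,.2),.1); st("lift")
ux=np.array([.994,-.11])
p=np.array([.6325,.2505])-.085*ux
move_l((*p,.185),.15); s=st("pre")
F={n:cam(n) for n in("side","top")}
print("collar pred",[(n,proj(F[n],(*s["position"][:2],s["position"][2]-.0235)).round(1)) for n in F])
for k in ("collar","fork_seat","socket_mouth","chuck"):
    for n in F:
        for r in tip_of(n,k)[:4]:
            if r["score"]>.3: print(k,n,round(r["score"],2),np.round(r["centre"],1))
def crop(im,c,r,w,h,k): return cv2.resize(im[r:r+h,c:c+w],None,fx=k,fy=k,interpolation=cv2.INTER_CUBIC)
a=np.hstack([crop(F["side"]["img"],260,100,100,130,4),crop(F["top"]["img"],200,120,100,130,4)])
cv2.imwrite("pics/c4.png",a[:,:,::-1])
E
```

```text
lift t 21.52 p [0.4203 0.2876 0.1499] F [-0.4  0.1 -6.3] gap 0.188 gf 58.6
lift t 22.17 p [0.4201 0.2875 0.1995] F [ 0.5  0.4 -6.2] gap 0.187 gf 58.7
pre t 23.19 p [0.5471 0.2599 0.1847] F [ 0.   0.5 -6.3] gap 0.189 gf 58.7
collar pred [('side', array([282. , 152.8])), ('top', array([230.5, 193.7]))]
collar side 0.63 [280.3 150.1]
fork_seat side 0.81 [320.6 168.9]
fork_seat side 0.61 [282.4 151.7]
fork_seat top 0.95 [237.6 160.6]
socket_mouth side 0.77 [258.7 152.2]
socket_mouth side 0.69 [229.6 155.5]
socket_mouth side 0.69 [220.4 216. ]
socket_mouth side 0.62 [283.9 157.9]
socket_mouth top 0.84 [283.3 224.4]
socket_mouth top 0.53 [265.9 259.9]
chuck side 0.72 [259.  242.7]
chuck side 0.71 [222.7 232.4]
chuck side 0.69 [281.6 180. ]
chuck side 0.67 [232.3 176.9]
chuck top 0.78 [267.9 264.1]
chuck top 0.66 [284.1 232.3]
```

View pics/c4.png

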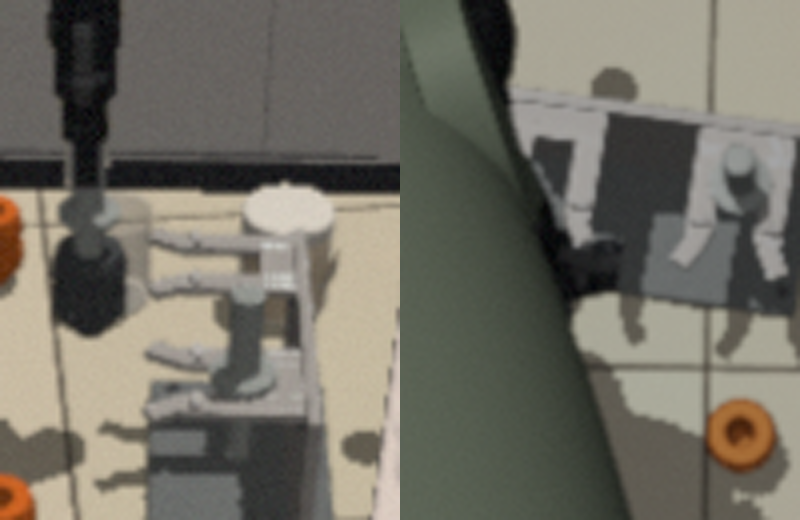

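The chuck hangs from the taper (side 282,172; load 6.3 N, about 480 g of chuck). The empty slot's closed end is at about side (325,165) and top (237.6,154). Next I cross-check the seat using the bare arbor in the neighbouring fork.

```bash
python3 - <<'E'
from h import *
F={n:cam(n) for n in("side","top")}
ux=np.array([.994,-.11]);uy=np.array([.11,.994])
for n,p in (("side",(325.1,164.9)),("top",(237.6,154.1))): print("closed end->seat",n,(atz(F[n],p,.13)[:2]-.0125*ux).round(4))
for n,p in (("side",(321.6,172.5)),("top",(284.6,159.4))):
    b=atz(F[n],p,.186)[:2]; print("bare",n,b.round(4),"->seat",(b+.11*uy).round(4))
# back plate top edge direction (top view, z=.13)
e=atz(F["top"],(205+75/3.6,130+45/3.6),.13)-atz(F["top"],(205+350/3.6,130+80/3.6),.13); print("plate",e.round(3),np.degrees(np.arctan2(-e[0],e[1])))
for n,p in (("side",(320.6,168.9)),("top",(237.6,160.6))): print("net",n,atz(F[n],p,.13).round(4))
E
```

```text
closed end->seat side [0.6329 0.2485]
closed end->seat top [0.6337 0.2525]
bare side [0.6178 0.1415] ->seat [0.6299 0.2508]
bare top [0.6193 0.1413] ->seat [0.6314 0.2507]
plate [0.022 0.177 0.   ] -7.052907870328641
net side [0.6326 0.2323 0.13  ]
net top [0.6307 0.2506 0.13  ]
```

```bash
python3 - <<'E'
from h import *
seat=np.array([.632,.2508]); ux=np.array([.9932,-.1167])
p=seat-.085*ux
move_l((*p,.165),.1); st("pre")
h=move_l((*seat,.165),.06,until_force=6); s=st("slid %s"%h)
F={n:cam(n) for n in("side","top")}
print("collar pred",[(n,proj(F[n],(*s["position"][:2],s["position"][2]-.0235)).round(1)) for n in F])
def crop(im,c,r,w,h,k): return cv2.resize(im[r:r+h,c:c+w],None,fx=k,fy=k,interpolation=cv2.INTER_CUBIC)
a=np.hstack([crop(F["side"]["img"],275,110,80,100,5),crop(F["top"]["img"],200,120,80,100,5)])
cv2.imwrite("pics/c5.png",a[:,:,::-1])
E
```

```text
pre t 24.14 p [0.5469 0.2605 0.1643] F [ 0.1 -0.4 -5.6] gap 0.191 gf 58.6
slid False t 25.71 p [0.6316 0.2509 0.1651] F [-0.5  0.1 -6.9] gap 0.192 gf 58.6
collar pred [('side', array([319.2, 160.1])), ('top', array([236.8, 158.9]))]
```

View pics/c5.png

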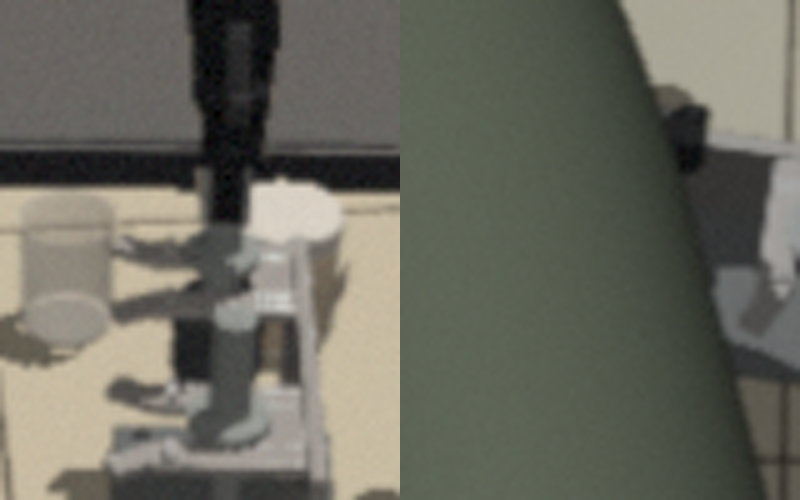

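The collar is over the empty fork between its prongs (side about 320,160), the chuck hangs below, and there was no contact on the way in. Next: lower, guarded.

```bash
python3 - <<'E'
from h import *
h=move_l((.632,.2508,.148),.02,until_force=4); s=st("low %s"%h)
E
```

```text
low True t 26.35 p [0.6319 0.2508 0.1558] F [-0.7 -0.1  5.5] gap 0.193 gf 59.9
```

```bash
python3 - <<'E'
from h import *
ux=np.array([.9932,-.1167]); a=np.array([.632,.2508])
move_l((*a,.1605),.05); st()
b=a+.008*ux
h=move_l((*b,.1605),.02,until_force=4); s=st("fwd %s"%h)
c=np.array(s["position"][:2])-.0035*ux
move_l((*c,.1605),.05); st()
h=move_l((*c,.148),.02,until_force=4); s=st("low %s"%h)
F=cam("side"); 
im=F["img"][110:210,275:355]; cv2.imwrite("pics/c6.png",cv2.resize(im,None,fx=6,fy=6,interpolation=cv2.INTER_CUBIC)[:,:,::-1])
E
```

```text
t 26.65 p [0.6317 0.2507 0.1599] F [-0.8  1.1 -7.3] gap 0.191 gf 58.9
fwd True t 27.02 p [0.636  0.2497 0.158 ] F [ 0.   0.4 -6.6] gap 0.19 gf 58.9
 t 27.27 p [0.6321 0.2501 0.1601] F [-0.4  0.6 -6.2] gap 0.192 gf 58.8
low True t 27.63 p [0.6324 0.2502 0.1559] F [-0.9  1.   5.3] gap 0.189 gf 60.1
```

View pics/c6.png

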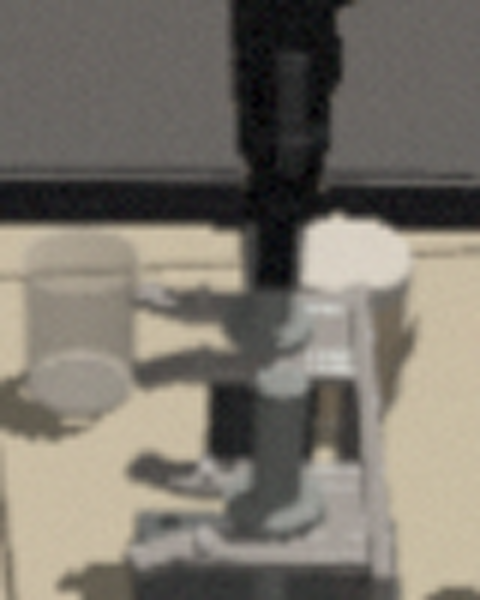

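The neck touched the slot's end 3.5 mm further in, so the collar is on the seat (x≈0.6325). It touches down at the same height as before. Next: release, retreat and check.

```bash
python3 - <<'E'
from h import *
let_go(); s=st("open"); p=s["position"]
move_l((p[0],p[1],.25),.1); st("up")
movep((.42,.15,.3),ori(Y)); st("away")
F={n:cam(n) for n in("side","top")}
for n in F:
  for k in ("collar","chuck"):
    print(n,k,[(round(r["score"],2),np.round(r["centre"]).tolist()) for r in tip_of(n,k)])
a=np.hstack([cv2.resize(F[n]["img"][r:r+110,c:c+80],None,fx=5,fy=5,interpolation=cv2.INTER_CUBIC) for n,c,r in(("side",275,115),("top",200,110))])
cv2.imwrite("pics/c7.png",a[:,:,::-1])
E
```

```text
open t 28.36 p [0.6309 0.2497 0.1535] F [ 0.1 -1.  -0.4] gap 0.997 gf 0.0
up t 29.48 p [0.6304 0.2496 0.2491] F [ 1.1 -0.4 -0.1] gap 0.998 gf 0.0
away t 30.43 p [0.4211 0.1502 0.3001] F [1.1 0.4 0.6] gap 1.001 gf 0.0
side collar [(0.54, [322.0, 165.0])]
side chuck [(0.96, [225.0, 236.0]), (0.86, [259.0, 171.0]), (0.71, [258.0, 242.0]), (0.65, [317.0, 190.0]), (0.51, [231.0, 176.0])]
top collar [(0.45, [236.0, 162.0]), (0.43, [239.0, 162.0])]
top chuck [(0.79, [178.0, 254.0]), (0.58, [238.0, 168.0]), (0.55, [173.0, 223.0])]
```

View pics/c7.png

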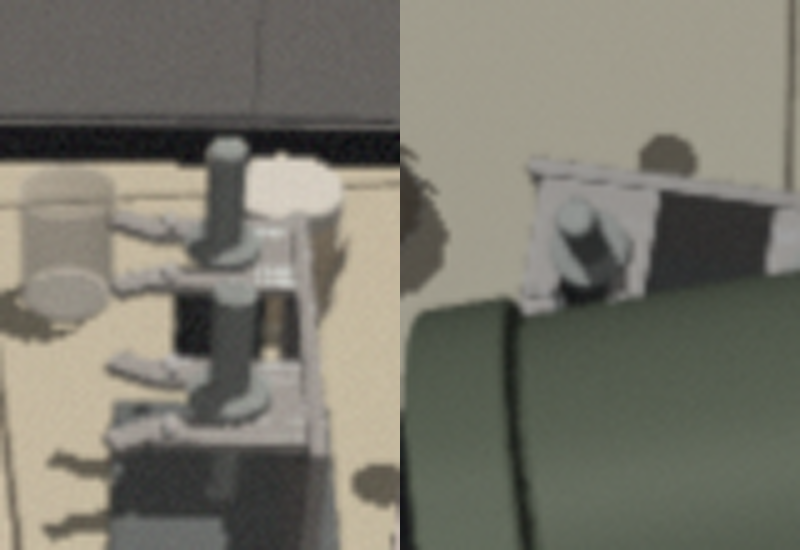

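The arbor stands upright in the fork with its collar flat behind the lips (side 319,165), like its neighbour. The dark chuck hangs below it (side 317,182), and the gripper is clear.

```bash
python3 -c "
from cell import *
print(sign_off())"
```

```text
the job is handed in; nothing more can be done
None
```

The job is handed in: the arbor was tapped home in the chuck and now hangs by its collar in the empty fork, with the chuck on and hanging free, at about 30 s on the robot's clock (peak tap forces were not recorded; the taps were stopped at 15 to 22 N).

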